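# Unlatch the tube carrier and snap it into the shaker

## Robot

A 6-joint arm with a two-finger parallel gripper is mounted at the origin on the work surface. World frame = base frame: x ahead of the robot, y to its left, z up, the work surface at z = 0. Lengths are in mm, angles in rad, forces in N, time in s.
With the tool pointing down it reaches from about 300 to 750 mm from the base axis. Payload 8.5 kg.
Tool frame: the origin (TCP) lies between the finger pads; the fingertips stand 11 mm ahead of it and the grasp point (between the pads) lies 8 mm behind it; z points along the fingers, y is the line along which they close (so a half turn about z gives the same grasp; the last joint's range is limited). The gripper opens to 85 mm and grips with 20 to 120 N. Pads are 22 mm wide; open, the fingers measure 114 mm over their backs; the gripper's body (76 mm by 85 mm) begins 54 mm behind the grasp point. The pads swing forward as they close: fully open they stand 13 mm farther back than shut.
Start: joints at [-1.556, 0.381, 1.297, -0, 1.464, -0.215], TCP at [125.276, -535.524, 242.322] pointing down, gripper open.
Joint ranges: [-3.11, 3.11], [-0.89, 2.33], [0.22, 2.48], [-1.42, 4.56], [0.17, 2.85], [-2.88, 2.88]. Speed limits (rad/s): [2.39, 2.39, 3.14, 3.14, 3.14, 3.14].

## Interface

Orientations are given as a rotation vector (axis times angle).
In Python, from workcell import robot, read_camera, calibration gives the robot as it stands.
- The arm moves only by the tool apply_moves, never from a script. Its argument "moves" is a list of rows, each an object of numbers: "dx", "dy", "dz": the shift along the tool's x, y, z in mm; "twist": the turn about the tool's z in degrees. A call has 1 to 20 rows; each row shifts and turns the commanded pose from where the row before left it, along the tool's axes as they then stand; what a row does not reach is not made up. A row lasts 1/8 s, in which the tool goes at most 62.5 mm and 10.7 degrees, less where a joint would pass 70% of its speed; a pose out of reach is approached as far as the arm can. A call with a gripper value outside its range is refused whole. "claw" is the opening, from 0 (shut) to 1 (fully open), set as the call begins (left out, the last holds). The fingers move at their own pace and stop on an object; "newtons" is the grip in N (left out, the last holds). Time passes only in rows, so rows that do not move let the fingers close. It gives the time, the measured TCP pose, the force, the opening and the grip force at its end, in the units of the state.
- robot.sense(): the state, without advancing time (a new reading comes with each control period).
- read_camera(name): name is "side" or "top" or "wrist"; returns the picture (480x640x3 uint8, blue, green, red); there is no depth.
- calibration(name): a dict with "K" (3x3 intrinsics, pixels), "T" (4x4, takes a point from camera to world coordinates); the wrist camera has in their place "mount" (4x4, takes a point from camera to tool coordinates, whose origin is the TCP and whose axes are the flange's). Camera axes: x right, y down, z forward; pixel columns grow to the right and rows downward; lengths in mm; the calibration is good to about 2 mm. A picture is of the moment at which its call begins: read the wrist's pose just before it. calibration takes no time and is no camera call.
- robot.close_job(): hands the job in; it is judged then, once.
The state is a dict: "clock": time; "qpos": joint angles; "dq": joint speeds; "effort": joint torques, N m; "position": TCP position; "ee_rot": TCP orientation; "wrist_force": force on the tool from outside, world axes, zero at the start; "torque": the same for the moment, N m; "grip_width": finger opening in mm; "gripper_force": force on a finger pad.
Only numpy, scipy, OpenCV 4.12 (cv2) and the standard library are available. Lean on these libraries where they do the work, as an engineer would, in place of code of your own. Each camera call takes 0.05 s, during which the arm holds its last target. There are 200 camera calls.

## Task

Squeeze the sprung tab of the white tube carrier to unlatch it and lift it out of the parking dock without yanking at the latch. Feel it upright into the empty dock on the shaker, whose platform has stopped slightly off centre, and push it fully home against the sprung plunger, firmly but without ramming it, until its tab snaps back out under the lip; then let go. Leave the tube rack, bottle, tip box and beaker where they are.

Things in the scene. Friction and masses are not known exactly. Their poses are not given: they have to be found in the camera images.
- carrier_grip (a point): White plastic tube carrier, about 0.25 kg. This point: centre of its grip tower, 74 mm above its underside; z up, y along its length, +x to the tab. Pinch here along x: the flat face is at -17 mm, the ribbed tab pad at +23 mm when out, +17 mm when fully in (40 mm wide, then 34). 20 N or more presses it fully in. Tower 26 mm wide in y.
- carrier_foot (a point): Centre of the carrier's underside, 1 mm in +x and 74 mm below carrier_grip; same axes. Foot block 36 (x) by 110 (y) by 40 mm high, on it four 16 mm tube caps at y = +-29 and +-46 mm, up to 83 mm above the underside; between them the grip tower, 40 to 95 mm above it.
- carrier_top (a point): Middle of the flat top of the carrier's grip tower (23 by 26 mm), where closed fingers can push it down: 95 mm above the underside, 6.5 mm to -x of carrier_foot. Same axes.
- tab_pad (a point): Middle of the outer face of the tab's ribbed pad (24 mm wide in y, 28 mm high, 60 to 88 mm above the carrier's underside) on the carrier's +x side; moves with the tab.
- tab (a joint): Travel of the sprung tab: 0 = out, 0.006 m = fully in. Its spring gives 6 N at 0, 10 N at 0.006. A 5 mm catch at its lower end sits under a lip in the dock's +x wall; it is free when the tab is in by 5 mm or more. The catch is sloped below, so with the tab untouched the carrier also snaps in when pushed straight down (10 to 17 N in the shaker, plunger included).
- parking_floor (a point): Grey slippery plastic dock on a steel foot, fixed. This point: centre of the pocket's floor, 30 mm above the bench; z up, y along the pocket, +x to the wall with the window and lip for the tab's catch. Pocket 38 by 112 mm (1 mm play each side), walls 5 mm thick, 38 mm high plus a rim flared 45 degrees out by 9 mm, to 48 mm. The carrier stands on this floor, its x along the dock's x.
- shaker_floor (a point): White shaker (170 by 190 mm, fixed); on it an orbiting platform, braked, with a dock like the other: axes and sizes as parking_floor, tab on +x. This point: mid-orbit, at the height of the pocket's floor, 66 mm above the bench. The platform has parked up to 6 mm off it in x and in y, unmeasured, so find the pocket by feel or sight. Its floor is rigid; a latched carrier rests 1 mm above it.
- plunger (a joint): Travel of the round sprung plunger (18 mm across, 9 mm to +x of the middle of the shaker's pocket): 0 = standing 6 mm above the floor, 0.006 m = flush. Its spring pushes up with 5 N at 0, 7.4 N at 0.006, so it lifts a carrier that is not latched by up to 6 mm.
- tube_rack: Bystander: white wire rack 104 by 72 mm with capped tubes, 88 mm high. Origin under its middle.
- reagent_bottle: Bystander: amber bottle, 64 mm across, 130 mm high. Origin under its middle.
- tip_box: Bystander: blue box with clear lid, 120 by 85 by 67 mm. Origin under its middle.
- beaker: Bystander: clear beaker, 60 mm across, 75 mm high. Origin under its middle.
Not all that is in view belongs to the job. What is shaped like the part that bears carrier_grip but red is not meant.

How it is judged:
By the outcome, as a careful person would: the job done as asked, in the order asked, and still so for the second after the job is handed in, with the robot touching nothing.
It also fails if it takes over 58 s, if anything falls off the work surface, if the arm or the gripper's body presses on something with over 40 N, if the wrist force passes 120 N, or if a joint passes its speed limit or range.

## Working session

There is one attempt and no reset: what is moved stays moved. The work goes in short steps, Python scripts to look and compute and a tool call to move; the robot and the scene stay as the last step left them, time stands still between calls to the robot, and variables do not carry over. Pictures are saved under pics/ and viewed, at most 10 in all, crops included, and the job is handed in when it is done.

Besides the shell and the picture viewer there is one more tool, called by a JSON object that holds its "op" and its "data". apply_moves: Moves the arm, as the interface text tells. Its arguments: {"type":"object","properties":{"moves":{"type":"array"},"claw":{"type":"number"},"newtons":{"type":"number"}},"required":["moves"]}

```bash
ls; mkdir -p pics; python3 - <<'E'
from workcell import robot, read_camera, calibration
import cv2,numpy as np
np.set_printoptions(precision=3,suppress=True)
for n in ("top","side"):
    cv2.imwrite(f"pics/{n}0.png",read_camera(n)); c=calibration(n);print(n,c["K"],c["T"])
print(calibration("wrist"));print(robot.sense())
E
```

```text
pics
top [[525.626   0.    312.808]
 [  0.    525.626 238.619]
 [  0.      0.      1.   ]] [[  -0.001   -0.988    0.155  446.193]
 [  -1.      -0.      -0.006  -12.07 ]
 [   0.006   -0.155   -0.988 1064.756]
 [   0.       0.       0.       1.   ]]
side [[482.095   0.    317.805]
 [  0.    482.095 233.914]
 [  0.      0.      1.   ]] [[ -0.996  -0.043   0.079 551.28 ]
 [ -0.09    0.499  -0.862 740.273]
 [ -0.002  -0.866  -0.501 524.238]
 [  0.      0.      0.      1.   ]]
{'K': array([[426.136,   0.   , 318.107],
       [  0.   , 426.136, 240.29 ],
       [  0.   ,   0.   ,   1.   ]]), 'mount': array([[  -0.001,   -0.951,   -0.31 ,   78.924],
       [   1.   ,   -0.001,   -0.   ,    0.334],
       [  -0.   ,   -0.31 ,    0.951, -131.058],
       [   0.   ,    0.   ,    0.   ,    1.   ]])}
{'clock': 0.1, 'qpos': array([-1.556,  0.381,  1.298, -0.   ,  1.464, -0.215]), 'dq': array([ 0.002, -0.001, -0.002, -0.   ,  0.001, -0.   ]), 'effort': array([  0.002, -44.922, -23.166,  -0.   ,   0.004,   0.   ]), 'position': array([ 125.267, -535.294,  241.78 ]), 'ee_rot': array([-3.12, -0.36, -0.  ]), 'wrist_force': array([0.099, 0.468, 0.322]), 'torque': array([-0.042, -0.02 ,  0.026]), 'gripper_force': 0.0, 'grip_width': 85.59408303798334}
```

View pics/top0.png

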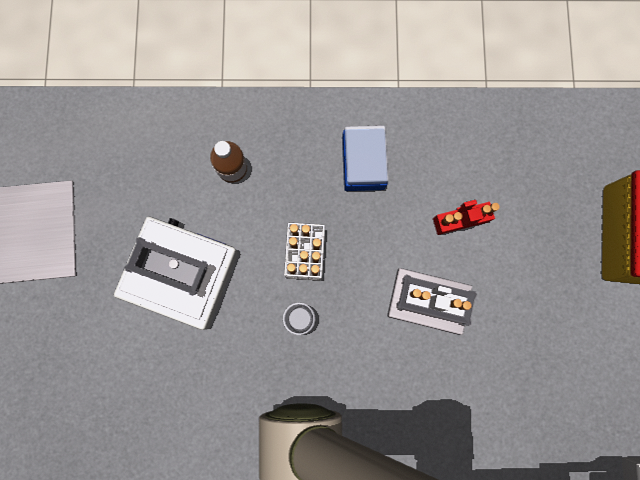

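View pics/side0.png

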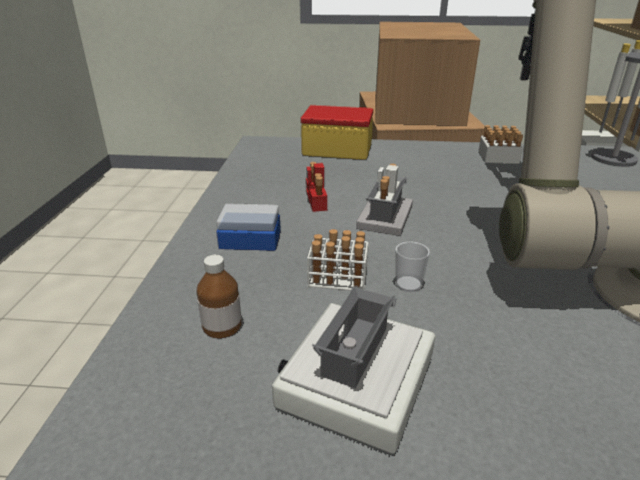

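The white carrier stands in the grey dock at top px (438,299). The red one at (466,217) is the decoy, being red and outside any dock. The empty shaker dock is at (170,267), with its plunger at (173,264). I'll confirm this in one crop.

```bash
cat > h.py <<'E'
from workcell import robot, read_camera, calibration
import cv2,numpy as np
from scipy.spatial.transform import Rotation as R
np.set_printoptions(precision=2,suppress=True)
def cam(n,s=None):
    c=calibration(n)
    if n!="wrist": return c["K"],c["T"]
    s=s or robot.sense(); M=np.eye(4); M[:3,:3]=R.from_rotvec(s["ee_rot"]).as_matrix(); M[:3,3]=s["position"]
    return c["K"],M@c["mount"]
def ray(KT,u,v,z):
    K,T=KT; d=T[:3,:3]@np.linalg.solve(K,[u,v,1.]); o=T[:3,3]
    return o+d*(z-o[2])/d[2]
def proj(KT,p):
    K,T=KT; q=K@(T[:3,:3].T@(np.asarray(p,float)-T[:3,3])); return q[:2]/q[2]
def blobs(m,amin):
    n,l,st,c=cv2.connectedComponentsWithStats(m.astype(np.uint8))
    return [(c[i],st[i]) for i in range(1,n) if st[i][4]>=amin]
E
python3 - <<'E'
from h import *
im=read_camera("top");KT=cam("top")
a=cv2.resize(im[265:340,380:490],None,fx=3.6,fy=3.6,interpolation=2);b=cv2.resize(im[225:325,105:245],None,fx=2.8,fy=2.8,interpolation=2)
h=max(a.shape[0],b.shape[0]);o=np.zeros((h,a.shape[1]+b.shape[1],3),np.uint8);o[:a.shape[0],:a.shape[1]]=a;o[:b.shape[0],a.shape[1]:]=b
cv2.imwrite("pics/c1.png",o)
hs=cv2.cvtColor(im,cv2.COLOR_BGR2HSV)
roi=np.zeros(im.shape[:2],bool);roi[265:340,380:490]=1
m=(hs[...,0]>5)&(hs[...,0]<25)&(hs[...,1]>90)&(hs[...,2]>120)&roi
for c,s in blobs(m,8): print(c,s[4],ray(KT,*c,110))
roi[:]=0;roi[265:340,380:490]=1
for name,r,z in(("park",(slice(265,340),slice(380,490)),78),("shk",(slice(225,325),slice(105,245)),114)):
    mm=np.zeros(im.shape[:2],np.uint8);mm[r]=(hs[r][...,2]<95)*255
    if name=="park": mm[r]=(hs[r][...,2]<85)*255
    cs=max(cv2.findContours(mm,0,2)[0],key=cv2.contourArea);rc=cv2.minAreaRect(cs)
    print(name,rc);bx=[ray(KT,*p,z) for p in cv2.boxPoints(rc)];print(np.array(bx),np.mean(bx,0),[np.linalg.norm(bx[i]-bx[i-1]) for i in range(2)])
E
```

```text
[421.3  293.75] 114 [ 494.95 -214.69  110.  ]
[462.14 303.91] 122 [ 476.65 -287.98  110.  ]
park ((438.328857421875, 298.4698486328125), (15.177250862121582, 24.09823226928711), 10.007980346679688)
[[ 468.25 -234.48   78.  ]
 [ 512.41 -243.9    78.  ]
 [ 507.46 -271.8    78.  ]
 [ 463.37 -262.19   78.  ]] [ 487.87 -253.1    78.  ] [np.float64(28.136849608408053), np.float64(45.14661058003145)]
shk ((166.47479248046875, 266.35992431640625), (77.3713150024414, 34.868324279785156), 20.26569938659668)
[[539.06 323.33 114.  ]
 [599.03 304.58 114.  ]
 [549.79 170.59 114.  ]
 [490.71 190.51 114.  ]] [544.65 247.26 114.  ] [np.float64(141.34359836065016), np.float64(62.83795280397776)]
```

View pics/c1.png

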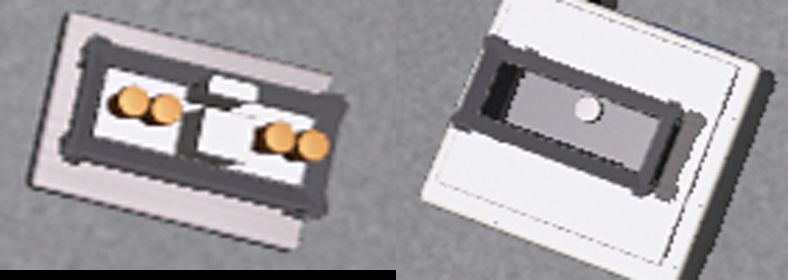

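The crop shows the white carrier in its dock with the tab pad on the upper side (crop px (232,88)), so carrier +x is roughly world +x. The shaker pocket is empty, with its plunger at crop (588,110). I'll move above the carrier.

{"op": "apply_moves", "data": {"moves": [{"twist": -10.5},{"twist": -10.5},{"twist": -10.5},{"twist": -10.5},{"twist": -10.5},{"twist": -10.3},{"dx": 30.2,"dy": 23.3},{"dx": 30.2,"dy": 23.3},{"dx": 30.2,"dy": 23.3},{"dx": 30.2,"dy": 23.3},{"dx": 30.2,"dy": 23.3},{"dx": 30.2,"dy": 23.3},{"dx": 30.2,"dy": 23.3},{"dx": 30.2,"dy": 23.3},{"dx": 30.2,"dy": 23.3},{"dx": 30.2,"dy": 23.3},{"dx": 30.2,"dy": 23.3},{"dx": 30.2,"dy": 23.3},{},{}], "claw": 1, "newtons": 40}}

```text
validation failed for argument at $.mo...
```

```bash
cat > w.py <<'E'
from h import *
import sys
s=robot.sense();im=read_camera("wrist");KT=cam("wrist",s)
Rm=R.from_rotvec(s["ee_rot"]).as_matrix();print(s["clock"],s["position"],"toolY yaw",np.degrees(np.arctan2(Rm[1,1],Rm[0,1])),"tilt",Rm[:,2])
cv2.imwrite(f"pics/{sys.argv[1]}.png",im)
hs=cv2.cvtColor(im,cv2.COLOR_BGR2HSV)
m=(hs[...,0]>5)&(hs[...,0]<25)&(hs[...,1]>90)&(hs[...,2]>100)
for c,st in blobs(m,80): print(c,st,ray(KT,*c,113))
KT2=cam("top");p=ray(KT2,173.6,264.3,72);print("plunger top",p)
E
python3 w.py w1
```

```text
0.15 [ 125.28 -535.33  241.86] toolY yaw -76.83185074416622 tilt [-0.  0. -1.]
[462.34 179.18] [452 167  24  24 426] [ 178.09 -613.9   113.  ]
[494.27 186.78] [479 175  32  25 555] [ 178.1 -634.6  113. ]
[544.01 198.68] [ 511  183   66   33 1192] [ 178.06 -667.32  113.  ]
[450.24 213.13] [440 200  24  25 416] [ 156.   -613.56  113.  ]
[481.55 219.9 ] [467 207  31  26 542] [ 156.3  -634.22  113.  ]
[631.28 251.07] [616 212  24  62 781] [ 158.55 -735.58  113.  ]
[530.05 231.38] [ 498  215   64   34 1152] [ 156.15 -666.88  113.  ]
[438.75 245.55] [429 232  21  26 387] [ 133.85 -613.26  113.  ]
[469.77 251.76] [456 239  29  26 504] [ 134.36 -634.12  113.  ]
[517.54 262.6 ] [ 487  246   62   34 1093] [ 134.33 -666.96  113.  ]
[428.54 276.63] [419 263  21  26 374] [ 111.66 -613.46  113.  ]
[458.76 282.43] [446 269  26  27 479] [ 112.24 -634.23  113.  ]
[505.63 292.65] [ 476  276   60   34 1035] [ 112.31 -667.12  113.  ]
plunger top [552.67 245.21  72.  ]
```

View pics/w1.png

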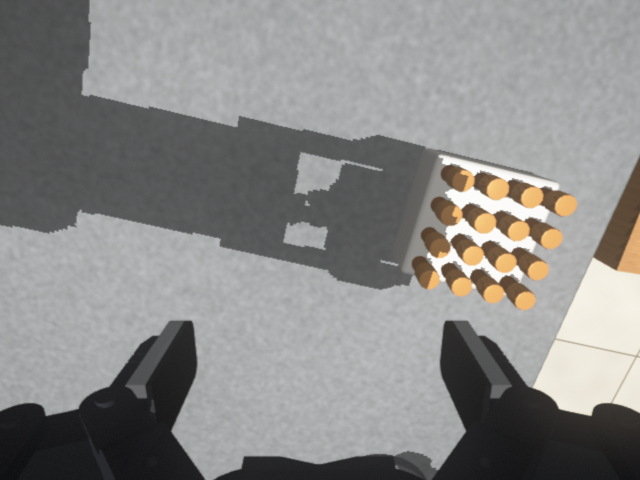

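The arm didn't move because the call failed validation, so the picture only shows the start area. The empty rows are the likely cause, so I'll send explicit numbers.

{"op": "apply_moves", "data": {"moves": [{"dx": 0,"dy": 0,"dz": 0,"twist": -10.5},{"dx": 0,"dy": 0,"dz": 0,"twist": -10.5},{"dx": 0,"dy": 0,"dz": 0,"twist": -10.5},{"dx": 0,"dy": 0,"dz": 0,"twist": -10.5},{"dx": 0,"dy": 0,"dz": 0,"twist": -10.5},{"dx": 0,"dy": 0,"dz": 0,"twist": -10.3},{"dx": 30.2,"dy": 23.3,"dz": 0,"twist": 0},{"dx": 30.2,"dy": 23.3,"dz": 0,"twist": 0},{"dx": 30.2,"dy": 23.3,"dz": 0,"twist": 0},{"dx": 30.2,"dy": 23.3,"dz": 0,"twist": 0},{"dx": 30.2,"dy": 23.3,"dz": 0,"twist": 0},{"dx": 30.2,"dy": 23.3,"dz": 0,"twist": 0},{"dx": 30.2,"dy": 23.3,"dz": 0,"twist": 0},{"dx": 30.2,"dy": 23.3,"dz": 0,"twist": 0},{"dx": 30.2,"dy": 23.3,"dz": 0,"twist": 0},{"dx": 30.2,"dy": 23.3,"dz": 0,"twist": 0},{"dx": 30.2,"dy": 23.3,"dz": 0,"twist": 0},{"dx": 30.2,"dy": 23.3,"dz": 0,"twist": 0},{"dx": 0,"dy": 0,"dz": 0,"twist": 0}], "claw": 1, "newtons": 40}}

```text
clock: 2.58
position: [485.6, -250.2, 242.0]
ee_rot: [-2.473, -1.937, -0.0]
wrist_force: [-1.2, 0.0, -0.3]
grip_width: 85.9
gripper_force: 0.0
```

```bash
python3 w.py w2
```

```text
2.575 [ 485.63 -250.24  241.97] toolY yaw -13.856567611348812 tilt [-0.  0. -1.]
[318.01 176.02] [306 145  25  55 739] [ 493.61 -215.58  113.  ]
[540.94 212.99] [ 516  186   46   52 1176] [ 624.14 -271.92  113.  ]
[317.79 282.46] [307 258  23  50 977] [ 476.46 -284.26  113.  ]
[575.58 300.21] [556 281  36  38 795] [ 641.79 -338.62  113.  ]
plunger top [552.67 245.21  72.  ]
```

View pics/w2.png

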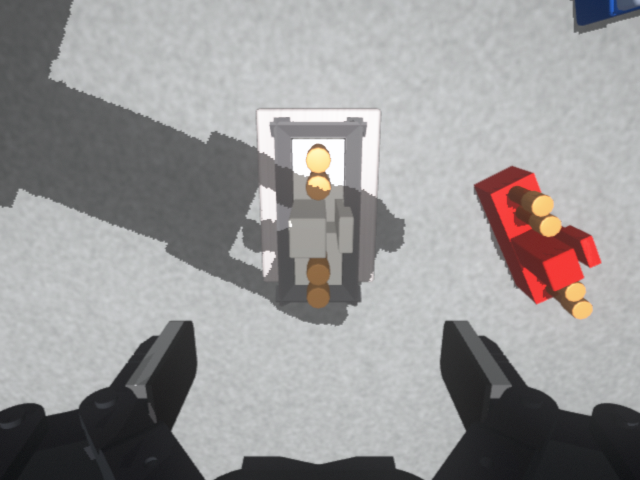

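The view shows the carrier's caps in line at column 318, parallel to the tool x axis, with the tab pad at px (346,230) on the tool +y side. Alignment is within 1 mm, so I'll descend.

{"op": "apply_moves", "data": {"moves": [{"dx": 0,"dy": -1,"dz": 30,"twist": 0},{"dx": 0,"dy": 0,"dz": 35,"twist": 0},{"dx": 0,"dy": 0,"dz": 35,"twist": 0},{"dx": 0,"dy": 0,"dz": 25,"twist": 0},{"dx": 0,"dy": 0,"dz": 14,"twist": 0},{"dx": 0,"dy": 0,"dz": 6,"twist": 0},{"dx": 0,"dy": 0,"dz": 0,"twist": 0},{"dx": 0,"dy": 0,"dz": 0,"twist": 0}], "claw": 1}}

```text
clock: 3.62
position: [483.7, -251.8, 98.1]
ee_rot: [2.475, 1.932, 0.001]
wrist_force: [-0.4, 0.5, 0.8]
grip_width: 86.0
gripper_force: 0.0
```

{"op": "apply_moves", "data": {"moves": [{"dx": 0,"dy": 0,"dz": 0,"twist": 0},{"dx": 0,"dy": 0,"dz": 0,"twist": 0},{"dx": 0,"dy": 0,"dz": 0,"twist": 0},{"dx": 0,"dy": 0,"dz": 0,"twist": 0},{"dx": 0,"dy": 0,"dz": 0,"twist": 0},{"dx": 0,"dy": 0,"dz": 0,"twist": 0},{"dx": 0,"dy": 0,"dz": 0,"twist": 0},{"dx": 0,"dy": 0,"dz": 0,"twist": 0}], "claw": 0, "newtons": 45}}

```text
clock: 4.62
position: [484.0, -251.9, 98.6]
ee_rot: [2.474, 1.932, 0.001]
wrist_force: [-0.7, -0.0, 9.2]
grip_width: 31.5
gripper_force: 46.4
```

The grip stopped at 31.5 mm, against the 34 mm expected. I'll lift a few millimetres gently and watch the force.

{"op": "apply_moves", "data": {"moves": [{"dx": 0,"dy": 0,"dz": -1,"twist": 0},{"dx": 0,"dy": 0,"dz": -1,"twist": 0},{"dx": 0,"dy": 0,"dz": -1,"twist": 0},{"dx": 0,"dy": 0,"dz": 0,"twist": 0}]}}

```text
clock: 5.12
position: [483.3, -251.4, 100.1]
ee_rot: [-2.476, -1.933, 0.0]
wrist_force: [0.1, -0.1, -2.2]
grip_width: 31.0
gripper_force: 44.8
```

```bash
python3 - <<'E'
from h import *
s=robot.sense();print(s["wrist_force"],s["torque"],s["position"],s["grip_width"])
im=read_camera("wrist");o=cv2.resize(im[120:400,180:460],(560,560));cv2.imwrite("pics/w3.png",o)
E
```

```text
[ 0.12 -0.09 -2.21] [-0.04 -0.18  0.06] [ 483.31 -251.35  100.08] 31.004041912090006
```

View pics/w3.png

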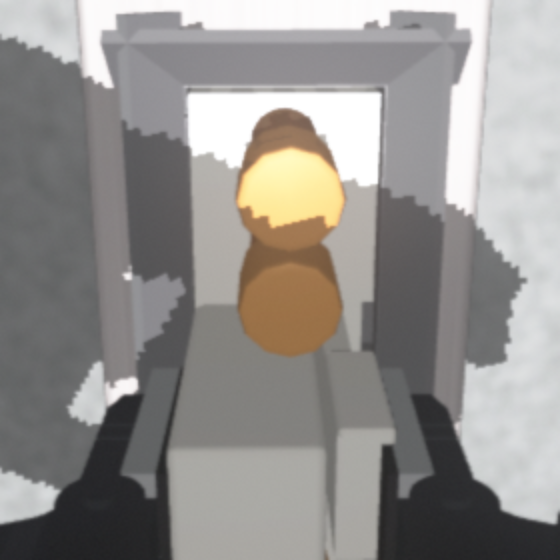

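The lift force is -2.2 N, which is just the carrier's weight, so the latch is free and the picture shows the tower held squarely. I'll lift it out and carry it to a viewing point just short of the shaker dock.

{"op": "apply_moves", "data": {"moves": [{"dx": 0,"dy": 0,"dz": -5,"twist": 0},{"dx": 0,"dy": 0,"dz": -8,"twist": 0},{"dx": 0,"dy": 0,"dz": -12,"twist": 0},{"dx": 0,"dy": 0,"dz": -30,"twist": 0},{"dx": 0,"dy": 0,"dz": -30,"twist": 0},{"dx": 0,"dy": 0,"dz": -30,"twist": 0},{"dx": 10,"dy": -3,"dz": 0,"twist": 6.2},{"dx": 30,"dy": -8,"dz": 0,"twist": 0},{"dx": 35,"dy": -9.5,"dz": 0,"twist": 0},{"dx": 35,"dy": -9.5,"dz": 0,"twist": 0},{"dx": 40,"dy": -10,"dz": 0,"twist": 0},{"dx": 40,"dy": -10,"dz": 0,"twist": 0},{"dx": 40,"dy": -10,"dz": 0,"twist": 0},{"dx": 40,"dy": -10,"dz": 0,"twist": 0},{"dx": 40,"dy": -10,"dz": 0,"twist": 0},{"dx": 35,"dy": -10,"dz": 0,"twist": 0},{"dx": 35,"dy": -10,"dz": 0,"twist": 0},{"dx": 30,"dy": -8,"dz": 0,"twist": 0},{"dx": 20,"dy": -7,"dz": 0,"twist": 0},{"dx": 0,"dy": 0,"dz": 0,"twist": 0}]}}

```text
clock: 7.68
position: [522.7, 192.7, 215.8]
ee_rot: [2.575, 1.799, -0.0]
wrist_force: [0.4, -0.6, -3.2]
grip_width: 31.6
gripper_force: 45.6
```

```bash
python3 - <<'E'
from h import *
s=robot.sense();im=read_camera("wrist");KT=cam("wrist",s);cv2.imwrite("pics/w4.png",im)
Rm=R.from_rotvec(s["ee_rot"]).as_matrix();print(s["clock"],s["position"],s["wrist_force"],s["grip_width"],np.degrees(np.arctan2(Rm[1,1],Rm[0,1])))
for p in ([552.7,245.2,72],[544.4,248,66]): print(proj(KT,p))
E
```

```text
7.675 [522.67 192.7  215.84] [ 0.41 -0.64 -3.17] 31.591652820043933 -20.119502092893992
[334.83 133.61]
[320.81 133.31]
```

View pics/w4.png

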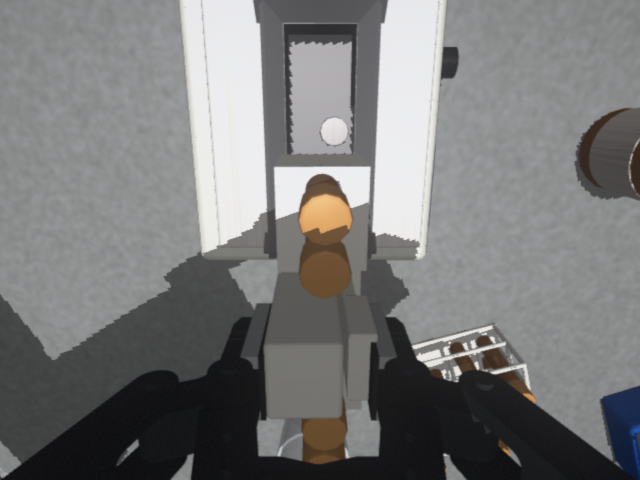

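The plunger is at px (334,131), against (335,134) predicted. The held carrier is square, with its front cap top at about (326,216). I'll work out the carrier's offset from the pocket within this one view.

```bash
python3 - <<'E'
from h import *
im=cv2.imread("pics/w4.png");s=robot.sense();KT=cam("wrist",s)
Rm=R.from_rotvec(s["ee_rot"]).as_matrix();P=s["position"]
g=cv2.cvtColor(im,cv2.COLOR_BGR2GRAY)
tl=lambda u,v,z:(Rm.T@(ray(KT,u,v,z)-P))
b=[(c,st) for c,st in blobs(g[100:153,310:352]>205,60)]
for c,st in b: u,v=c+[310,100];print("plunger",u,v,st,ray(KT,u,v,72),tl(u,v,72))
zu=P[2]-68.3
hs=cv2.cvtColor(im,cv2.COLOR_BGR2HSV)
m=(hs[...,0]>5)&(hs[...,0]<25)&(hs[...,1]>90)&(hs[...,2]>150);m[:170]=0;m[260:]=0
for c,st in blobs(m,100): print("cap",c,st,tl(*c,zu+83))
for c in ((326,218),(325,273)): print(tl(*c,zu+83))
# foot block top far edge and sides; rim edges
for u,v in((275,167),(371,167)):print("foot",tl(u,v,zu+40))
for v in (60,100,120):
    r=g[v].astype(int);d=np.abs(np.diff(r));print(v,[(i,r[i],r[i+1]) for i in range(240,400) if d[i]>18])
print([(i,g[i,320],g[i+1,320]) for i in range(0,180) if abs(int(g[i,320])-int(g[i+1,320]))>18])
E
```

```text
plunger 333.81904761904764 130.54666666666668 [ 11  18  26  26 525] [552.9  246.19  72.  ] [ 61.51   9.49 143.73]
cap [324.59 213.7 ] [ 299  194   53   40 1575] [ 48.94   1.3  -14.72]
[ 47.68   1.7  -14.72]
[ 30.92   1.49 -14.71]
foot [ 55.74 -16.53  28.27]
foot [55.71 19.23 28.28]
60 [(260, np.int64(219), np.int64(161)), (261, np.int64(161), np.int64(115)), (284, np.int64(101), np.int64(62)), (288, np.int64(61), np.int64(84)), (289, np.int64(84), np.int64(135)), (290, np.int64(135), np.int64(173)), (350, np.int64(160), np.int64(118)), (351, np.int64(118), np.int64(66)), (355, np.int64(69), np.int64(97)), (378, np.int64(117), np.int64(181)), (379, np.int64(181), np.int64(231))]
100 [(261, np.int64(234), np.int64(208)), (262, np.int64(208), np.int64(132)), (263, np.int64(132), np.int64(112)), (285, np.int64(111), np.int64(68)), (289, np.int64(65), np.int64(86)), (290, np.int64(86), np.int64(134)), (291, np.int64(134), np.int64(171)), (349, np.int64(157), np.int64(119)), (350, np.int64(119), np.int64(68)), (354, np.int64(73), np.int64(99)), (376, np.int64(112), np.int64(152)), (377, np
[... 322 characters left out ...]
25)), (341, np.int64(222), np.int64(200)), (342, np.int64(200), np.int64(174)), (349, np.int64(169), np.int64(148)), (350, np.int64(148), np.int64(105)), (351, np.int64(105), np.int64(80)), (353, np.int64(77), np.int64(96)), (375, np.int64(114), np.int64(148)), (376, np.int64(148), np.int64(208)), (377, np.int64(208), np.int64(235))]
[(23, np.uint8(111), np.uint8(60)), (41, np.uint8(76), np.uint8(112)), (42, np.uint8(112), np.uint8(169)), (131, np.uint8(164), np.uint8(145)), (153, np.uint8(158), np.uint8(132)), (154, np.uint8(132), np.uint8(113)), (165, np.uint8(106), np.uint8(160)), (166, np.uint8(160), np.uint8(233)), (173, np.uint8(220), np.uint8(111)), (174, np.uint8(111), np.uint8(80))]
```

{"op": "apply_moves", "data": {"moves": [{"dx": 20,"dy": -0.5,"dz": 0,"twist": 0},{"dx": 25,"dy": 0,"dz": 0,"twist": 0},{"dx": 15.5,"dy": 0,"dz": 5,"twist": 0},{"dx": 0,"dy": 0,"dz": 15,"twist": 0},{"dx": 0,"dy": 0,"dz": 10,"twist": 0},{"dx": 0,"dy": 0,"dz": 3,"twist": 0},{"dx": 0,"dy": 0,"dz": 2,"twist": 0},{"dx": 0,"dy": 0,"dz": 2,"twist": 0},{"dx": 0,"dy": 0,"dz": 2,"twist": 0},{"dx": 0,"dy": 0,"dz": 0,"twist": 0}]}}

```text
clock: 8.98
position: [543.5, 248.7, 176.3]
ee_rot: [-2.577, -1.797, 0.0]
wrist_force: [-0.6, -1.0, -3.5]
grip_width: 31.6
gripper_force: 45.6
```

{"op": "apply_moves", "data": {"moves": [{"dx": 0,"dy": 0,"dz": 1.5,"twist": 0},{"dx": 0,"dy": 0,"dz": 1.5,"twist": 0},{"dx": 0,"dy": 0,"dz": 1.5,"twist": 0},{"dx": 0,"dy": 0,"dz": 1,"twist": 0},{"dx": 0,"dy": 0,"dz": 0,"twist": 0}]}}

```text
clock: 9.6
position: [543.6, 248.7, 170.8]
ee_rot: [-2.577, -1.797, 0.0]
wrist_force: [-0.8, -0.2, -3.1]
grip_width: 31.4
gripper_force: 45.6
```

{"op": "apply_moves", "data": {"moves": [{"dx": 0,"dy": 0,"dz": 1,"twist": 0},{"dx": 0,"dy": 0,"dz": 1,"twist": 0},{"dx": 0,"dy": 0,"dz": 1,"twist": 0},{"dx": 0,"dy": 0,"dz": 0,"twist": 0}]}}

```text
clock: 10.1
position: [543.5, 248.6, 167.8]
ee_rot: [-2.577, -1.797, 0.0]
wrist_force: [-0.5, -0.8, -4.4]
grip_width: 31.3
gripper_force: 45.6
```

It is inside the pocket's straight part with no contact force. Continuing down.

{"op": "apply_moves", "data": {"moves": [{"dx": 0,"dy": 0,"dz": 2,"twist": 0},{"dx": 0,"dy": 0,"dz": 2,"twist": 0},{"dx": 0,"dy": 0,"dz": 2,"twist": 0},{"dx": 0,"dy": 0,"dz": 2,"twist": 0},{"dx": 0,"dy": 0,"dz": 0,"twist": 0}]}}

```text
clock: 10.72
position: [543.5, 248.7, 159.6]
ee_rot: [-2.577, -1.797, 0.001]
wrist_force: [0.4, 0.3, -3.5]
grip_width: 31.4
gripper_force: 45.6
```

{"op": "apply_moves", "data": {"moves": [{"dx": 0,"dy": 0,"dz": 2,"twist": 0},{"dx": 0,"dy": 0,"dz": 2,"twist": 0},{"dx": 0,"dy": 0,"dz": 2,"twist": 0},{"dx": 0,"dy": 0,"dz": 2,"twist": 0},{"dx": 0,"dy": 0,"dz": 2,"twist": 0},{"dx": 0,"dy": 0,"dz": 0,"twist": 0}]}}

```text
clock: 11.48
position: [543.5, 248.7, 149.7]
ee_rot: [-2.577, -1.797, 0.0]
wrist_force: [0.3, 0.1, -2.8]
grip_width: 31.4
gripper_force: 45.6
```

{"op": "apply_moves", "data": {"moves": [{"dx": 0,"dy": 0,"dz": 2,"twist": 0},{"dx": 0,"dy": 0,"dz": 2,"twist": 0},{"dx": 0,"dy": 0,"dz": 2,"twist": 0},{"dx": 0,"dy": 0,"dz": 2,"twist": 0},{"dx": 0,"dy": 0,"dz": 0,"twist": 0}]}}

```text
clock: 12.1
position: [543.5, 248.7, 141.6]
ee_rot: [-2.577, -1.797, 0.001]
wrist_force: [0.2, 0.0, -2.6]
grip_width: 31.3
gripper_force: 45.6
```

{"op": "apply_moves", "data": {"moves": [{"dx": 0,"dy": 0,"dz": 1.5,"twist": 0},{"dx": 0,"dy": 0,"dz": 1.5,"twist": 0},{"dx": 0,"dy": 0,"dz": 1,"twist": 0},{"dx": 0,"dy": 0,"dz": 0,"twist": 0}]}}

```text
clock: 12.6
position: [543.7, 248.7, 138.1]
ee_rot: [2.577, 1.797, 0.001]
wrist_force: [-1.6, 0.5, 3.0]
grip_width: 31.5
gripper_force: 46.8
```

The plunger is felt as about 6 N of change. Continuing in small steps to the floor.

{"op": "apply_moves", "data": {"moves": [{"dx": 0,"dy": 0,"dz": 1,"twist": 0},{"dx": 0,"dy": 0,"dz": 1,"twist": 0},{"dx": 0,"dy": 0,"dz": 1,"twist": 0},{"dx": 0,"dy": 0,"dz": 0,"twist": 0}]}}

```text
clock: 13.1
position: [543.7, 248.7, 134.9]
ee_rot: [2.577, 1.797, 0.0]
wrist_force: [-1.4, -0.0, 3.2]
grip_width: 31.7
gripper_force: 47.1
```

{"op": "apply_moves", "data": {"moves": [{"dx": 0,"dy": 0,"dz": 0.7,"twist": 0},{"dx": 0,"dy": 0,"dz": 0,"twist": 0}]}}

```text
clock: 13.35
position: [543.7, 248.8, 134.7]
ee_rot: [2.577, 1.797, 0.001]
wrist_force: [-2.0, 0.3, 6.8]
grip_width: 31.5
gripper_force: 47.8
```

{"op": "apply_moves", "data": {"moves": [{"dx": 0,"dy": 0,"dz": 0.5,"twist": 0},{"dx": 0,"dy": 0,"dz": 0.4,"twist": 0},{"dx": 0,"dy": 0,"dz": 0,"twist": 0}]}}

```text
clock: 13.72
position: [543.6, 248.8, 134.6]
ee_rot: [2.577, 1.797, 0.002]
wrist_force: [-4.7, -0.2, 12.9]
grip_width: 30.9
gripper_force: 49.2
```

It is seated on the floor: z has stopped and about 16 N is applied. Opening now to let the tab snap out.

{"op": "apply_moves", "data": {"moves": [{"dx": 0,"dy": 0,"dz": 0,"twist": 0},{"dx": 0,"dy": 0,"dz": 0,"twist": 0},{"dx": 0,"dy": 0,"dz": 0,"twist": 0},{"dx": 0,"dy": 0,"dz": 0,"twist": 0},{"dx": 0,"dy": 0,"dz": 0,"twist": 0},{"dx": 0,"dy": 0,"dz": 0,"twist": 0}], "claw": 0.85}}

```text
clock: 14.48
position: [543.6, 248.7, 133.2]
ee_rot: [-2.577, -1.797, 0.0]
wrist_force: [0.1, -0.8, 1.0]
grip_width: 72.5
gripper_force: 0.0
```

```bash
python3 - <<'E'
from h import *
s=robot.sense();print(s["clock"],s["position"],s["wrist_force"],s["grip_width"])
im=read_camera("wrist");a=cv2.resize(im[120:440,180:460],(490,560));im=read_camera("side");b=cv2.resize(im[230:430,280:390],(308,560));cv2.imwrite("pics/w5.png",np.hstack([a,b]))
E
```

```text
14.475 [543.58 248.69 133.21] [ 0.13 -0.84  0.98] 72.48498281660864
```

View pics/w5.png

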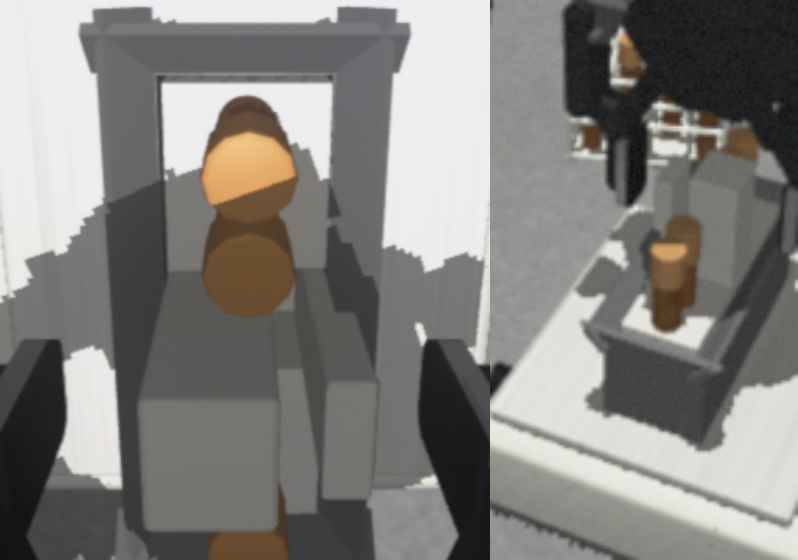

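The tab pad stands out from the tower (crop px (348,430)), its gap wider than when squeezed, and the carrier sits level in the dock. To confirm the latch I'll retreat, shut the fingers and feel the tower top. Contact at TCP z of about 173 means latched; about 178 means it popped up.

{"op": "apply_moves", "data": {"moves": [{"dx": 0,"dy": 0,"dz": -6,"twist": 0},{"dx": 0,"dy": 0,"dz": -20,"twist": 0},{"dx": 0,"dy": 0,"dz": -25,"twist": 0},{"dx": 0,"dy": 0,"dz": -19,"twist": 0},{"dx": 0,"dy": 0,"dz": 0,"twist": 0}]}}

```text
clock: 15.2
position: [544.1, 248.8, 204.8]
ee_rot: [2.576, 1.796, 0.005]
wrist_force: [-1.2, 0.4, -0.6]
grip_width: 72.4
gripper_force: 0.0
```

{"op": "apply_moves", "data": {"moves": [{"dx": 0,"dy": -5,"dz": 0,"twist": 0},{"dx": 0,"dy": 0,"dz": 0,"twist": 0},{"dx": 0,"dy": 0,"dz": 0,"twist": 0},{"dx": 0,"dy": 0,"dz": 0,"twist": 0},{"dx": 0,"dy": 0,"dz": 0,"twist": 0},{"dx": 0,"dy": 0,"dz": 0,"twist": 0},{"dx": 0,"dy": 0,"dz": 0,"twist": 0},{"dx": 0,"dy": 0,"dz": 0,"twist": 0}], "claw": 0, "newtons": 20}}

```text
clock: 16.2
position: [538.9, 250.4, 203.2]
ee_rot: [2.577, 1.797, 0.0]
wrist_force: [-0.3, 0.9, -0.3]
grip_width: 0.1
gripper_force: 0.0
```

{"op": "apply_moves", "data": {"moves": [{"dx": 0,"dy": 0,"dz": 8,"twist": 0},{"dx": 0,"dy": 0,"dz": 6,"twist": 0},{"dx": 0,"dy": 0,"dz": 4,"twist": 0},{"dx": 0,"dy": 0,"dz": 0,"twist": 0}]}}

```text
clock: 16.7
position: [538.8, 250.4, 184.8]
ee_rot: [-2.577, -1.797, 0.001]
wrist_force: [-0.3, -0.4, -0.6]
grip_width: -0.1
gripper_force: 0.0
```

{"op": "apply_moves", "data": {"moves": [{"dx": 0,"dy": 0,"dz": 2,"twist": 0},{"dx": 0,"dy": 0,"dz": 2,"twist": 0},{"dx": 0,"dy": 0,"dz": 2,"twist": 0},{"dx": 0,"dy": 0,"dz": 0,"twist": 0}]}}

```text
clock: 17.2
position: [538.8, 250.4, 179.1]
ee_rot: [-2.577, -1.797, 0.0]
wrist_force: [-0.3, 0.8, -1.1]
grip_width: 0.0
gripper_force: 0.0
```

{"op": "apply_moves", "data": {"moves": [{"dx": 0,"dy": 0,"dz": 1,"twist": 0},{"dx": 0,"dy": 0,"dz": 1,"twist": 0},{"dx": 0,"dy": 0,"dz": 1,"twist": 0},{"dx": 0,"dy": 0,"dz": 0,"twist": 0}]}}

```text
clock: 17.7
position: [538.8, 250.4, 176.1]
ee_rot: [-2.577, -1.797, 0.0]
wrist_force: [0.0, 0.1, 0.4]
grip_width: -0.0
gripper_force: 0.0
```

{"op": "apply_moves", "data": {"moves": [{"dx": 0,"dy": 0,"dz": 1,"twist": 0},{"dx": 0,"dy": 0,"dz": 1,"twist": 0},{"dx": 0,"dy": 0,"dz": 0,"twist": 0}]}}

```text
clock: 18.08
position: [538.9, 250.4, 174.1]
ee_rot: [-2.577, -1.797, 0.0]
wrist_force: [0.5, -0.1, 1.1]
grip_width: 0.1
gripper_force: 0.0
```

No contact down at 174, so it hasn't popped up. A light push will confirm it.

{"op": "apply_moves", "data": {"moves": [{"dx": 0,"dy": 0,"dz": 0.8,"twist": 0},{"dx": 0,"dy": 0,"dz": 0.7,"twist": 0},{"dx": 0,"dy": 0,"dz": 0,"twist": 0}]}}

```text
clock: 18.45
position: [538.9, 250.5, 173.1]
ee_rot: [2.577, 1.797, 0.001]
wrist_force: [-0.2, 0.1, 4.2]
grip_width: -0.3
gripper_force: 1.8
```

{"op": "apply_moves", "data": {"moves": [{"dx": 0,"dy": 0,"dz": 0.7,"twist": 0},{"dx": 0,"dy": 0,"dz": 0,"twist": 0}]}}

```text
clock: 18.7
position: [538.9, 250.5, 172.2]
ee_rot: [-2.577, -1.797, -0.0]
wrist_force: [-1.8, 0.9, 3.4]
grip_width: 0.0
gripper_force: 2.0
```

Contact came at 173, the latched height. I'll give it one firm press to the floor, then retreat.

{"op": "apply_moves", "data": {"moves": [{"dx": 0,"dy": 0,"dz": 0.6,"twist": 0},{"dx": 0,"dy": 0,"dz": 0.6,"twist": 0},{"dx": 0,"dy": 0,"dz": 0,"twist": 0}]}}

```text
clock: 19.08
position: [539.0, 250.4, 172.1]
ee_rot: [2.577, 1.796, 0.002]
wrist_force: [-2.6, -0.9, 11.8]
grip_width: -0.1
gripper_force: 5.8
```

{"op": "apply_moves", "data": {"moves": [{"dx": 0,"dy": 0,"dz": -3,"twist": 0},{"dx": 0,"dy": 0,"dz": -15,"twist": 0},{"dx": 0,"dy": 0,"dz": -40,"twist": 0},{"dx": 0,"dy": 0,"dz": -40,"twist": 0},{"dx": -35,"dy": -30,"dz": 0,"twist": 0},{"dx": -35,"dy": -30,"dz": 0,"twist": 0},{"dx": -35,"dy": -30,"dz": 0,"twist": 0},{"dx": 0,"dy": 0,"dz": 0,"twist": 0}]}}

```text
clock: 20.08
position: [416.2, 182.3, 269.9]
ee_rot: [2.577, 1.796, 0.001]
wrist_force: [0.3, 0.5, 0.2]
grip_width: -0.3
gripper_force: 0.0
```

```bash
python3 - <<'E'
from h import *
a=read_camera("top")[110:340,100:490];b=read_camera("side")[230:430,260:440]
cv2.imwrite("pics/f.png",np.vstack([cv2.resize(a,(500,295)),cv2.resize(b,(500,300))[:, :500]]))
print(robot.sense()["wrist_force"])
E
```

```text
[ 0.29 -0.28 -0.18]
```

View pics/f.png

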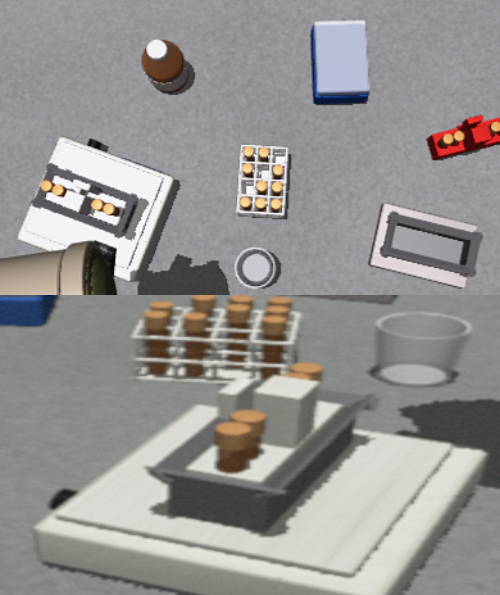

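The carrier sits low and level in the shaker dock with its tab out, and the rack, bottle, box and beaker are where they were. Handing in.

```bash
python3 -c "
from workcell import robot; print(robot.close_job())"
```

```text
the job is handed in; nothing more can be done
None
```

The white carrier is latched in the shaker dock with its tab out, the gripper is clear, the tube rack, bottle, tip box and beaker were not disturbed, and the job was handed in at about 20 s.

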